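# Bridge two blocks with tubes and rest a bracket across them for priming

### The arm

A 7-joint arm with a two-finger parallel gripper is mounted at the origin on the work surface. World frame = base frame: x ahead of the robot, y to its left, z up, the work surface at z = 0. Lengths are in m, angles in rad, forces in N, time in s.
With the tool pointing down it reaches from about 0.35 to 0.9 m from the base axis. Payload 7.2 kg.
Tool frame: the origin (TCP) lies on the centre line of the jaws, within the pads' length; the fingertips stand tcp_to_tips ahead of it and the grasp point (between the pads) is the TCP (tcp_to_tips is the distance from the TCP to the fingertips, in m); z points along the fingers, y is the line along which they close (so a half turn about z gives the same grasp; the last joint's range is limited). The gripper opens to 88 mm and grips with 3 to 60 N. Pads are 20 mm wide; open, the fingers measure 115 mm over their backs; the gripper's body (75 mm by 178 mm) begins 61 mm behind the grasp point.
Start: joints at [1.213, 0.411, -0.013, 1.596, 0.006, 1.134, -0.082], TCP at [0.179, -0.599, 0.242] pointing down, gripper open.
Joint ranges: [-2.95, 2.95], [-0.29, 1.99], [-1.47, 1.44], [0.14, 2.54], [-1.03, 4.17], [0.13, 1.85], [-2.86, 2.86]. Speed limits (rad/s): [2.39, 2.39, 3.01, 3.01, 3.14, 3.14, 3.14].

### API

Orientations are given as a unit quaternion [x, y, z, w].
In Python, from plant import sense, snapshot, camera_info, sign_off, tcp_to_tips gives the robot as it stands.
- The arm moves only by the shell command python3 -m creep 'ROWS' [FORCE]. ROWS is JSON, a list of rows, each an object of numbers: "claw": the closure in counts, from 0 (fully open) to 255 (shut); "x", "y", "z": the shift along the tool's x, y, z in cm; "ax", "ay", "az": the turn, a rotation vector about the tool's x, y, z in degrees. In form: [{"claw": .., "x": .., "y": .., "z": .., "ax": .., "ay": .., "az": ..}, ...]. A call has 1 to 10 rows; each row shifts and turns the commanded pose from where the row before left it, along the tool's axes as they then stand; what a row does not reach is not made up. A row lasts 1/10 s, in which the tool goes at most 50 mm and 8.59 degrees, less where a joint would pass 70% of its speed; a pose out of reach is approached as far as the arm can. A call is refused whole if a number of a shift passes 5 or a number of a turn 8.59, either way. A call with a gripper value outside its range is refused whole. The fingers move at their own pace and stop on an object; FORCE is the grip in N (left out, the last holds). Time passes only in rows, so rows that do not move let the fingers close. It gives the time, the measured TCP pose, the force, the opening and the grip force at its end, in the units of the state.
- sense(): the state, without advancing time (a new reading comes with each control period).
- snapshot(name): name is "side" or "top" or "wrist"; returns (picture, depth): 420x560x3 uint8, red, green, blue; 420x560 float32, m along the optical axis (not along the pixel's ray), 0 where there is no reading.
- camera_info(name): a dict with "fx", "fy", "cx", "cy" (pixels), "camera_from_world" (4x4, takes a point from world to camera coordinates); the wrist camera has in their place "tool_from_camera" (4x4, takes a point from camera to tool coordinates, whose origin is the TCP and whose axes are the flange's). Camera axes: x right, y up, looking along -z (the intrinsics and any distortion apply to the point x, -y, -z); pixel columns grow to the right and rows downward; lengths in m; the calibration is good to about 2 mm. The wrist camera is an equidistant fisheye: a pixel r from the principal point sees the ray r / f radians off the axis. A picture is of the moment at which its call begins: read the wrist's pose just before it. camera_info takes no time and is no camera call.
- sign_off(): hands the job in; it is judged then, once.
The state is a dict: "t": time; "q": joint angles; "joint_velocities": joint speeds; "tau": joint torques, N m; "ee_pos": TCP position; "orientation": TCP orientation; "wrist_force": force on the tool from outside, world axes, zero at the start; "torque": the same for the moment, N m; "grip_width": finger opening in m; "finger_force": force on a finger pad.
Only numpy, scipy, OpenCV 4.12 (cv2) and the standard library are available. Lean on these libraries where they do the work, as an engineer would, in place of code of your own. Each camera call takes 0.05 s, during which the arm holds its last target. There are 200 camera calls.

### The job

Make a priming rest: slide both aluminium tubes along their slots, without lifting them off the slotted block, until each red nose lies well onto the plain block (at least 15 mm) without sticking out past its far side. Then set the channel bracket down, flat side still underneath, squarely across the two tubes over the middle of the gap between the blocks, with both its ends sticking out evenly; do not drop it. Leave everything else on the bench where it is.

Things in the scene. Friction and masses are not known exactly. Their poses are not given: they have to be found in the camera images.
- slotted_block: Fixed dark hardwood block, 124 (own x) x 130 (own y) x 60 mm high, screwed to the bench; origin at the centre of its underside. On its top (z 60 mm) three lighter strips 5 mm high leave two open-ended slots 24 mm wide running along own y, centred at own x = -32 mm and +32 mm. Its own -y side faces the gap and the plain block.
- slotted_edge (a point): Middle of the slotted block's top edge (slot floor level, 60 mm up) on the gap side; axes as the slotted block. The gap is on its -y side.
- plain_block: Fixed dark hardwood block, plain flat top, 140 (own x) x 50 (own y) x 60 mm high, same height as the slot floors, standing parallel to the slotted block on its -y side across an open gap of 60 to 90 mm; origin at the centre of its underside.
- plain_edge (a point): Middle of the plain block's top edge (60 mm up) on the gap side; axes as the plain block. The plain block's top extends 50 mm from here towards -y.
- near_tube: Loose square aluminium tube, 20 x 20 mm, 220 mm long (own y), about 85 g, free to slide in the slot at the slotted block's own x = -32 mm (nearer the robot), 15 mm proud of the strips. Origin: centre of its underside. Its -y end, a domed red plug (nose), points across the gap; its flat +y end (tail) sticks out behind. It balances on the slotted block until the nose reaches the plain block.
- near_tube_nose (a point): Tip of the near tube's red nose, 110 mm from its origin along own -y, 10 mm above its underside.
- near_tube_tail (a point): Centre of the near tube's flat tail face, 110 mm from its origin along own +y, 10 mm above its underside. Pushing here towards own -y slides the tube.
- far_tube: A second tube just like the near tube, in the slot at the slotted block's own x = +32 mm (farther from the robot).
- far_tube_nose (a point): Tip of the far tube's red nose, as for the near tube.
- far_tube_tail (a point): Centre of the far tube's flat tail face, as for the near tube.
- bracket: Loose aluminium U-channel bracket, 130 mm long (own x), 30 mm wide (own y), 25 mm high, about 85 g, with drilled holes, lying on the bench with its open side up, flat web underneath; origin at the centre of its underside. It can be gripped from above across its 30 mm width. It lies either left or right of the blocks, in the place that the torch does not take.
- torch: Green plastic torch, 130 mm long (own x), 40 mm high, lying on the bench; bystander. Origin at the centre of its underside.
- nut_bowl: Blue ceramic bowl of steel nuts, 116 mm across, 45 mm high; bystander. Origin under its centre.
- post_brush: Stainless battery-post brush standing upright, 42 mm across, 77 mm high; bystander. Origin under its centre.
- clamp: Yellow spring clamp gripping a small aluminium angle, lying flat, about 200 mm long and 50 mm high; bystander.
- screwdriver: Screwdriver lying on the bench; bystander.
Mind the look-alikes: they are no part of the job. What is shaped like the slotted_block but purple is not meant.

How it is judged:
By the outcome, as a careful person would: the job done as asked, in the order asked, and still so for the second after the job is handed in, with the robot touching nothing.
It also fails if it takes over 59 s, if anything falls off the work surface, if the arm or the gripper's body presses on something with over 40 N, if the wrist force passes 120 N, or if a joint passes its speed limit or range.

## Working session

There is one attempt and no reset: what is moved stays moved. The work goes in short steps, Python scripts to look and compute and a shell command to move; the robot and the scene stay as the last step left them, time stands still between calls to the robot, and variables do not carry over. Pictures are saved under pics/ and viewed, at most 10 in all, crops included, and the job is handed in when it is done.

```bash
mkdir -p pics; ls
python3 - <<'E'
from plant import *
import cv2,numpy as np
s=sense();print(s,tcp_to_tips)
for n in("top","side"):
    p,d=snapshot(n);cv2.imwrite(f"pics/{n}0.png",p[:,:,::-1]);np.save(f"pics/{n}0.npy",d)
    print(n,camera_info(n))
print(camera_info("wrist"))
E
```

```text
pics
{'t': 0.0, 'q': array([ 1.21275669,  0.41188387, -0.01275603,  1.59703506,  0.00558272,
        1.13428285, -0.08220417]), 'joint_velocities': array([ 0.00107512,  0.00055373, -0.00072153, -0.00023714,  0.00036481,
        0.00153261, -0.00071188]), 'tau': array([ 6.62164675e-04, -5.87956631e+01,  6.42114412e-01, -2.91071606e+01,
       -5.38174447e-02,  1.85026653e-02,  2.02334109e-04]), 'ee_pos': array([ 0.17848172, -0.59848336,  0.24082247]), 'orientation': array([ 9.89513323e-01,  1.44439483e-01, -1.52261530e-04, -7.72132997e-04]), 'wrist_force': array([-0.39538276, -0.25517148, -0.52138861]), 'torque': array([-0.01404863,  0.01364391, -0.04477933]), 'finger_force': 0.0, 'grip_width': 0.0875042564139301} 0.019
top {'fx': 417.12767949782415, 'fy': 417.12767949782415, 'cx': 276.6316564733849, 'cy': 215.62390745126208, 'camera_from_world': array([[-0.00991925, -0.99990356, -0.00972007,  0.01328001],
       [ 0.99280427, -0.01100797,  0.1192414 , -0.54749742],
       [-0.11933689, -0.00846734,  0.99281771, -1.22344314],
       [ 0.        ,  0.        ,  0.        ,  1.        ]])}
side {'fx': 444.05515595095926, 'fy': 444.05515595095926, 'cx': 278.6997217683577, 'cy': 204.06879095086023, 'camera_from_world': array([[ 0.99148214, -0.12981907, -0.01049609, -0.52540839],
       [ 0.10215284,  0.72512368,  0.68099959, -0.12783364],
       [-0.08079577, -0.67627114,  0.73220857, -1.19090662],
       [ 0.        ,  0.        ,  0.        ,  1.        ]])}
{'fx': 325.19226210127806, 'fy': 325.19226210127806, 'cx': 277.75924793781354, 'cy': 203.40782176619504, 'tool_from_camera': array([[-8.44879723e-04,  9.70375725e-01,  2.41599336e-01,
         6.61809714e-02],
       [ 9.99999628e-01,  7.77467018e-04,  3.74356522e-04,
        -1.39484290e-04],
       [ 1.75430966e-04,  2.41599563e-01, -9.70376020e-01,
        -1.43297889e-01],
       [ 0.00000000e+00,  0.00000000e+00,  0.00000000e+00,
         1.00000000e+00]])}
```

View pics/top0.png

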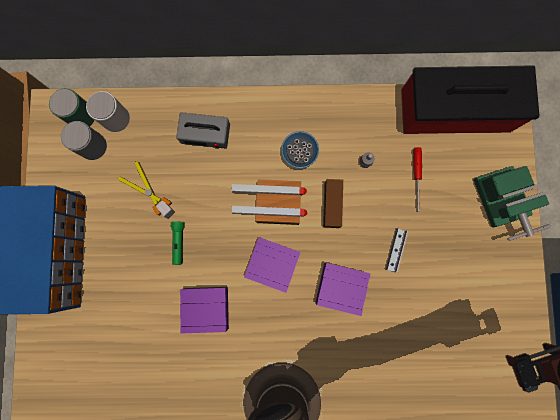

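View pics/side0.png

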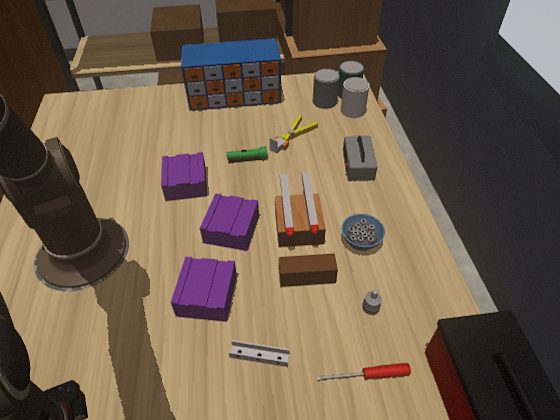

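The top view shows the brown slotted block at (278,202) with tubes whose noses are at (303,191) and (303,212), the plain block at (333,203) and the bracket at (397,250). Look-alikes are the purple slotted blocks at (204,309), (272,264) and (343,288). The only tubes sit on the brown block, so I choose that one. One close crop to check.

```bash
cat > h.py <<'E'
from plant import *
import cv2,numpy as np
from scipy.spatial.transform import Rotation as R
def plane(name,uv,z):
    c=camera_info(name);T=np.linalg.inv(c["camera_from_world"])
    out=[]
    for u,v in uv:
        r=T[:3,:3]@np.array([(u-c["cx"])/c["fx"],-(v-c["cy"])/c["fy"],-1]);o=T[:3,3]
        out.append(o+r*(z-o[2])/r[2])
    return np.array(out)
def cloud(name,d):
    c=camera_info(name);T=np.linalg.inv(c["camera_from_world"])
    v,u=np.mgrid[:420,:560]
    P=np.stack([(u-c["cx"])/c["fx"]*d,-(v-c["cy"])/c["fy"]*d,-d],-1)
    return P@T[:3,:3].T+T[:3,3]
E
python3 - <<'E'
from h import *
p=cv2.imread("pics/top0.png");c=cv2.resize(p[170:290,225:415],None,fx=4.2,fy=4.2,interpolation=cv2.INTER_CUBIC);cv2.imwrite("pics/c0.png",c)
P=cloud("top",np.load("pics/top0.npy"))
def box(m,l):
    q=P[m][:,:2].astype(np.float32);r=cv2.minAreaRect(q);print(l,len(q),r,P[m][:,2].mean(),np.round(cv2.boxPoints(r),3).tolist())
v,u=np.mgrid[:420,:560];z=P[...,2]
w=lambda a,b,c,d:(u>a)&(u<b)&(v>c)&(v<d)
box(w(225,320,178,199)&(z>.073),"far");box(w(225,320,200,222)&(z>.073),"near")
box(w(250,302,178,228)&(z>.05)&(z<.072),"slot");box(w(318,350,175,230)&(z>.05),"plain")
box(w(380,412,222,280)&(z>.015),"bracket")
E
```

```text
far 543 ((0.5441029071807861, 0.05757182836532593), (0.21000908315181732, 0.23743192851543427), 71.01786041259766) 0.10473085003058308 [[0.39800000190734863, -0.003000000026077032], [0.621999979019165, -0.07999999821186066], [0.6909999847412109, 0.11800000071525574], [0.4659999907016754, 0.19499999284744263]]
near 543 ((0.5339834094047546, 0.010865658521652222), (0.22168783843517303, 0.1610640585422516), 41.853271484375) 0.10023650136730812 [[0.39800000190734863, -0.003000000026077032], [0.5049999952316284, -0.12300000339746475], [0.6700000166893005, 0.02500000037252903], [0.5630000233650208, 0.14499999582767487]]
slot 1217 ((0.5888801217079163, 0.009985670447349548), (0.1476365178823471, 0.12448806315660477), 86.71469116210938) 0.06559280789459969 [[0.5230000019073486, -0.05999999865889549], [0.6470000147819519, -0.06700000166893005], [0.6549999713897705, 0.07999999821186066], [0.531000018119812, 0.08699999749660492]]
plain 822 ((0.509865403175354, -0.122196264564991), (0.10301624983549118, 0.31056687235832214), 61.63918685913086) 0.06823719168235608 [[0.3490000069141388, -0.09399999678134918], [0.621999979019165, -0.2409999966621399], [0.6710000038146973, -0.1509999930858612], [0.39800000190734863, -0.003000000026077032]]
bracket 177 ((0.39899659156799316, -0.20945069193840027), (0.12007888406515121, 0.3948392868041992), 17.279088973999023) 0.07308961462339778 [[0.28299999237060547, -0.039000000804662704], [0.4000000059604645, -0.41600000858306885], [0.5149999856948853, -0.3799999952316284], [0.39800000190734863, -0.003000000026077032]]
```

View pics/c0.png

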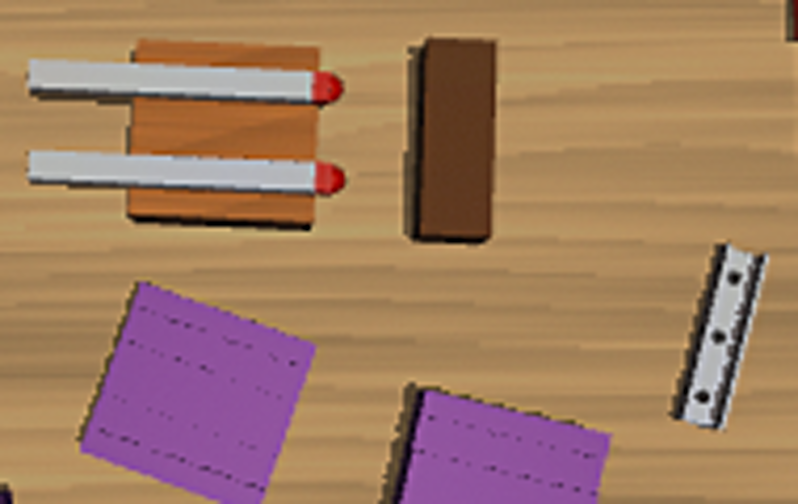

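The crop shows both tubes (tails at x≈29, nose tips at (344,88) and (346,179)) on the brown block, the plain block at (455,140) and the bracket at (718,337). Choice confirmed. Now I'll measure with the invalid depth readings filtered out.

Run:
```python
from h import *
d=np.load("pics/top0.npy");P=cloud("top",d)
v,u=np.mgrid[:420,:560];z=P[...,2]
w=lambda a,b,c,e:(u>a)&(u<b)&(v>c)&(v<e)&(d>.5)&(z<.1)
def box(m,l):
    q=P[m][:,:2].astype(np.float32);r=cv2.minAreaRect(q);print(l,len(q),np.round(P[m][:,2].mean(),4),"rect",np.round([*r[0],*r[1],r[2]],3),np.round(cv2.boxPoints(r),3).tolist())
    f=cv2.fitLine(q,cv2.DIST_HUBER,0,.001,.001).ravel();print("   line deg",np.degrees(np.arctan2(f[1],f[0])),f[2:],"mean")
box(w(225,320,178,200)&(z>.074),"far");box(w(225,320,200,222)&(z>.074),"near")
box(w(250,302,178,228)&(z>.05)&(z<.072),"slot");box(w(318,350,175,230)&(z>.05),"plain")
box(w(380,412,222,280)&(z>.012),"bracket")
k=lambda L:[(225+(a+.5)/4.2-.5,170+(b+.5)/4.2-.5) for a,b in L]
pr=lambda l,L,z:print(l,np.round(plane("top",k(L),z),3)[:,:2].tolist())
pr("noses far,near",[(344,88),(346,179)],.07)
pr("tails top-edge far,near",[(29,75),(29,166)],.08)
pr("slot tl tr br bl",[(138,40),(320,47),(312,228),(127,216)],.065)
pr("plain tl tr br bl",[(426,38),(497,40),(490,242),(418,240)],.06)
pr("brk holes",[(734,278),(719,338),(703,397)],.002)
```

```text
far 523 0.0805 rect [6.2200e-01 3.1000e-02 2.1700e-01 2.1000e-02 8.6649e+01] [[0.6050000190734863, -0.07599999755620956], [0.6259999871253967, -0.07699999958276749], [0.6389999985694885, 0.13899999856948853], [0.6169999837875366, 0.14000000059604645]]
   line deg 86.74064 [0.62139887 0.03145927] mean
near 529 0.0804 rect [5.5800e-01 3.0000e-02 2.1800e-01 2.1000e-02 8.7011e+01] [[0.5419999957084656, -0.07800000160932541], [0.5630000233650208, -0.07900000363588333], [0.5740000009536743, 0.13899999856948853], [0.5529999732971191, 0.14000000059604645]]
   line deg 86.797455 [0.5576064  0.03022011] mean
slot 1217 0.0656 rect [5.8900e-01 1.0000e-02 1.4800e-01 1.2400e-01 8.6715e+01] [[0.5230000019073486, -0.05999999865889549], [0.6470000147819519, -0.06700000166893005], [0.6549999713897705, 0.07999999821186066], [0.531000018119812, 0.08699999749660492]]
   line deg -84.49008 [ 0.5908661  -0.01784847] mean
plain 817 0.0608 rect [ 5.8300e-01 -1.6200e-01  5.0000e-02  1.4100e-01  8.6848e+01] [[0.5109999775886536, -0.18299999833106995], [0.6520000100135803, -0.19099999964237213], [0.6549999713897705, -0.14000000059604645], [0.5139999985694885, -0.13300000131130219]]
   line deg -3.1872106 [ 0.58246034 -0.16123521] mean
bracket 190 0.0224 rect [ 4.4300e-01 -3.5200e-01  3.2000e-02  1.3000e-01  7.2941e+01] [[0.37599998712539673, -0.3490000069141388], [0.5, -0.3869999945163727], [0.5099999904632568, -0.35600000619888306], [0.38600000739097595, -0.3179999887943268]]
   line deg -28.404459 [ 0.4397233  -0.35132426] mean
noses far,near [[0.616, -0.081], [0.552, -0.082]]
tails top-edge far,near [[0.626, 0.138], [0.562, 0.138]]
slot tl tr br bl [[0.653, 0.063], [0.647, -0.065], [0.519, -0.058], [0.528, 0.071]]
plain tl tr br bl [[0.653, -0.141], [0.651, -0.191], [0.508, -0.182], [0.51, -0.132]]
brk holes [[0.485, -0.367], [0.441, -0.354], [0.399, -0.341]]
```

```bash
cat > go.py <<'E'
import sys
from h import *
x,y,z,yaw=map(float,sys.argv[1:5]);s=sense();r=R.from_quat(s["orientation"]);m=r.as_matrix()
print("t",s["t"],"pos",np.round(s["ee_pos"],4),"w",s["grip_width"],"yaw",np.degrees(np.arctan2(m[1,0],m[0,0])),"F",np.round(s["wrist_force"],2))
print("tool shift cm now",np.round(100*m.T@(np.array([x,y,z])-s["ee_pos"]),2))
a=np.radians(yaw);g=R.from_matrix(np.array([[np.cos(a),np.sin(a),0],[np.sin(a),-np.cos(a),0],[0,0,-1]]))
print("turn deg",np.round((r.inv()*g).as_rotvec(True),2),"shift cm after turn",np.round(100*g.as_matrix().T@(np.array([x,y,z])-s["ee_pos"]),2))
E
python3 go.py .598 .184 .2 86.8
```

```text
t 0.1 pos [ 0.1784 -0.5985  0.2409] w 0.0879675679662913 yaw 16.604747384512276 F [ 0.86  0.65 -0.14]
tool shift cm now [ 62.57 -62.99   4.18]
turn deg [-8.00e-02 -5.00e-02 -7.02e+01] shift cm after turn [80.47 37.52  4.09]
```

```bash
A='{"claw":90,"x":3.1,"y":-3.1,"z":0}'; true
python3 -m creep '[{"claw":90,"x":3.1,"y":-3.1},{"claw":90,"x":3.1,"y":-3.1},{"claw":90,"x":3.1,"y":-3.1},{"claw":90,"x":3.1,"y":-3.1},{"claw":90,"x":3.1,"y":-3.1},{"claw":90,"x":3.1,"y":-3.1},{"claw":90,"x":3.1,"y":-3.1},{"claw":90,"x":3.1,"y":-3.1},{"claw":90,"x":3.1,"y":-3.1},{"claw":90,"x":3.1,"y":-3.1}]'
python3 -m creep '[{"claw":90,"x":3.1,"y":-3.1},{"claw":90,"x":3.1,"y":-3.1},{"claw":90,"x":3.1,"y":-3.1},{"claw":90,"x":3.1,"y":-3.1},{"claw":90,"x":3.1,"y":-3.1},{"claw":90,"x":3.1,"y":-3.1},{"claw":90,"x":3.1,"y":-3.1},{"claw":90,"x":3.1,"y":-3.1},{"claw":90,"x":3.1,"y":-3.1},{"claw":90,"x":3.1,"y":-3.1}]'
python3 -m creep '[{"claw":90,"az":-7.8},{"claw":90,"az":-7.8},{"claw":90,"az":-7.8},{"claw":90,"az":-7.8},{"claw":90,"az":-7.8},{"claw":90,"az":-7.8},{"claw":90,"az":-7.8},{"claw":90,"az":-7.8},{"claw":90,"az":-7.8},{"claw":90}]'
python3 go.py .598 .184 .092 86.8
```

```text
t 0.1 pos [ 0.1784 -0.5985  0.2409] w 0.0879675679662913 yaw 16.604747384512276 F [ 0.86  0.65 -0.14]
tool shift cm now [ 62.57 -62.98  14.98]
turn deg [-8.00e-02 -5.00e-02 -7.02e+01] shift cm after turn [80.47 37.52 14.89]invalid input
invalid input
invalid input
```

Rows seem to need all keys.

```bash
python3 -m creep '[{"claw":90,"x":3.1,"y":-3.1,"z":0,"ax":0,"ay":0,"az":0},{"claw":90,"x":3.1,"y":-3.1,"z":0,"ax":0,"ay":0,"az":0},{"claw":90,"x":3.1,"y":-3.1,"z":0,"ax":0,"ay":0,"az":0},{"claw":90,"x":3.1,"y":-3.1,"z":0,"ax":0,"ay":0,"az":0},{"claw":90,"x":3.1,"y":-3.1,"z":0,"ax":0,"ay":0,"az":0},{"claw":90,"x":3.1,"y":-3.1,"z":0,"ax":0,"ay":0,"az":0},{"claw":90,"x":3.1,"y":-3.1,"z":0,"ax":0,"ay":0,"az":0},{"claw":90,"x":3.1,"y":-3.1,"z":0,"ax":0,"ay":0,"az":0},{"claw":90,"x":3.1,"y":-3.1,"z":0,"ax":0,"ay":0,"az":0},{"claw":90,"x":3.1,"y":-3.1,"z":0,"ax":0,"ay":0,"az":0}]'
python3 go.py .598 .184 .2 86.8
```

```text
t: 1.1
ee_pos: [0.3874, -0.2116, 0.2416]
orientation: [0.99, 0.144, -0.0, 0.0]
wrist_force: [0.3, -0.5, -0.6]
grip_width: 0.0571
finger_force: 0.0
t 1.1 pos [ 0.3874 -0.2116  0.2416] w 0.05711427771130266 yaw 16.59592909648948 F [ 0.31 -0.47 -0.64]
tool shift cm now [ 31.48 -31.9    4.15]
turn deg [ 1.00e-02  1.00e-02 -7.02e+01] shift cm after turn [40.67 18.82  4.16]
```

```bash
python3 -m creep '[{"claw":110,"x":3.2,"y":-3.2,"z":0,"ax":0,"ay":0,"az":0},{"claw":110,"x":3.2,"y":-3.2,"z":0,"ax":0,"ay":0,"az":0},{"claw":110,"x":3.2,"y":-3.2,"z":0,"ax":0,"ay":0,"az":0},{"claw":110,"x":3.2,"y":-3.2,"z":0,"ax":0,"ay":0,"az":0},{"claw":110,"x":3.2,"y":-3.2,"z":0,"ax":0,"ay":0,"az":0},{"claw":110,"x":3.2,"y":-3.2,"z":0,"ax":0,"ay":0,"az":0},{"claw":110,"x":3.2,"y":-3.2,"z":0,"ax":0,"ay":0,"az":0},{"claw":110,"x":3.2,"y":-3.2,"z":0,"ax":0,"ay":0,"az":0},{"claw":110,"x":3.2,"y":-3.2,"z":0,"ax":0,"ay":0,"az":0},{"claw":110,"x":3.2,"y":-3.2,"z":0,"ax":0,"ay":0,"az":0}]'
python3 -m creep '[{"claw":110,"x":0,"y":0,"z":0,"ax":0,"ay":0,"az":-7.8},{"claw":110,"x":0,"y":0,"z":0,"ax":0,"ay":0,"az":-7.8},{"claw":110,"x":0,"y":0,"z":0,"ax":0,"ay":0,"az":-7.8},{"claw":110,"x":0,"y":0,"z":0,"ax":0,"ay":0,"az":-7.8},{"claw":110,"x":0,"y":0,"z":0,"ax":0,"ay":0,"az":-7.8},{"claw":110,"x":0,"y":0,"z":0,"ax":0,"ay":0,"az":-7.8},{"claw":110,"x":0,"y":0,"z":0,"ax":0,"ay":0,"az":-7.8},{"claw":110,"x":0,"y":0,"z":0,"ax":0,"ay":0,"az":-7.8},{"claw":110,"x":0,"y":0,"z":0,"ax":0,"ay":0,"az":-7.8},{"claw":110,"x":0,"y":0,"z":0,"ax":0,"ay":0,"az":0}]'
python3 go.py .598 .184 .091 86.8
```

```text
t: 2.1
ee_pos: [0.6028, 0.1862, 0.2411]
orientation: [0.99, 0.144, -0.0, 0.0]
wrist_force: [0.7, -0.7, -0.3]
grip_width: 0.0499
finger_force: 0.0
t: 3.1
ee_pos: [0.6021, 0.1845, 0.241]
orientation: [0.726, 0.688, -0.0, -0.0]
wrist_force: [-0.0, -0.3, 0.3]
grip_width: 0.0498
finger_force: 0.0
t 3.1 pos [0.6021 0.1845 0.241 ] w 0.04977623315940585 yaw 86.90692085173637 F [-0.05 -0.28  0.33]
tool shift cm now [-0.07 -0.39 15.  ]
turn deg [-0.07  0.    0.11] shift cm after turn [-0.07 -0.41 15.  ]
```

```bash
python3 -m creep '[{"claw":110,"x":0,"y":-0.4,"z":2,"ax":0,"ay":0,"az":0},{"claw":110,"x":0,"y":0,"z":3,"ax":0,"ay":0,"az":0},{"claw":110,"x":0,"y":0,"z":3,"ax":0,"ay":0,"az":0},{"claw":110,"x":0,"y":0,"z":3,"ax":0,"ay":0,"az":0},{"claw":110,"x":0,"y":0,"z":2.5,"ax":0,"ay":0,"az":0},{"claw":110,"x":0,"y":0,"z":1.7,"ax":0,"ay":0,"az":0},{"claw":110,"x":0,"y":0,"z":0,"ax":0,"ay":0,"az":0},{"claw":110,"x":0,"y":0,"z":0,"ax":0,"ay":0,"az":0}]'
python3 - <<'E'
from h import *
s=sense();p,d=snapshot("wrist");cv2.imwrite("pics/w1.png",p[:,:,::-1])
E
python3 go.py .598 .184 .089 86.8
```

```text
t: 3.9
ee_pos: [0.5986, 0.1854, 0.0902]
orientation: [0.727, 0.687, 0.0, -0.0]
wrist_force: [-0.1, -0.3, 0.9]
grip_width: 0.05
finger_force: 0.0
t 3.95 pos [0.5989 0.1855 0.0908] w 0.05002073569073251 yaw 86.75276913976114 F [-0.66  0.2  -0.43]
tool shift cm now [-0.16 -0.08  0.18]
turn deg [ 0.08 -0.04 -0.05] shift cm after turn [-0.16 -0.08  0.18]
```

View pics/w1.png

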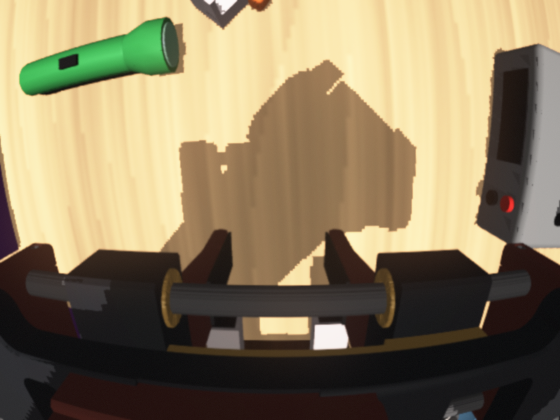

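The wrist view shows the two tubes straight behind the fingers (tube ends at about (225,338) and (330,338)), so the fingers line up with the tails. Pushing.

```bash
python3 -m creep '[{"claw":110,"x":-0.6,"y":0,"z":0,"ax":0,"ay":0,"az":0},{"claw":110,"x":-0.6,"y":0,"z":0.1,"ax":0,"ay":0,"az":0},{"claw":110,"x":-0.6,"y":0,"z":0,"ax":0,"ay":0,"az":0},{"claw":110,"x":-0.6,"y":0,"z":0,"ax":0,"ay":0,"az":0},{"claw":110,"x":-0.6,"y":0,"z":0,"ax":0,"ay":0,"az":0},{"claw":110,"x":-0.6,"y":0,"z":0,"ax":0,"ay":0,"az":0},{"claw":110,"x":-0.6,"y":0,"z":0,"ax":0,"ay":0,"az":0},{"claw":110,"x":-0.6,"y":0,"z":0,"ax":0,"ay":0,"az":0},{"claw":110,"x":-0.6,"y":0,"z":0,"ax":0,"ay":0,"az":0},{"claw":110,"x":-0.6,"y":0,"z":0,"ax":0,"ay":0,"az":0}]'
python3 -m creep '[{"claw":110,"x":-0.5,"y":0,"z":0,"ax":0,"ay":0,"az":0},{"claw":110,"x":-0.5,"y":0,"z":0,"ax":0,"ay":0,"az":0},{"claw":110,"x":-0.5,"y":0,"z":0,"ax":0,"ay":0,"az":0},{"claw":110,"x":-0.5,"y":0,"z":0,"ax":0,"ay":0,"az":0},{"claw":110,"x":-0.5,"y":0,"z":0,"ax":0,"ay":0,"az":0},{"claw":110,"x":-0.5,"y":0,"z":0,"ax":0,"ay":0,"az":0},{"claw":110,"x":-0.5,"y":0,"z":0,"ax":0,"ay":0,"az":0},{"claw":110,"x":-0.4,"y":0,"z":0,"ax":0,"ay":0,"az":0},{"claw":110,"x":0,"y":0,"z":0,"ax":0,"ay":0,"az":0}]'
python3 - <<'E'
from h import *
p,d=snapshot("side");cv2.imwrite("pics/s1.png",cv2.resize(p[150:310,230:400,::-1],None,fx=3.5,fy=3.5,interpolation=cv2.INTER_CUBIC))
E
python3 go.py .5925 .063 .089 86.8
```

```text
t: 4.95
ee_pos: [0.595, 0.1249, 0.0888]
orientation: [0.726, 0.687, 0.0, -0.0]
wrist_force: [0.2, 1.7, 1.3]
grip_width: 0.0503
finger_force: 0.8
t: 5.85
ee_pos: [0.5927, 0.085, 0.0885]
orientation: [0.727, 0.687, -0.0, 0.0]
wrist_force: [0.1, -0.7, 0.2]
grip_width: 0.0499
finger_force: 0.0
t 5.9 pos [0.5927 0.0853 0.0884] w 0.05008335389882636 yaw 86.75793990958205 F [-0.5   0.31  0.31]
tool shift cm now [-2.23  0.11 -0.05]
turn deg [-0.02  0.05 -0.04] shift cm after turn [-2.23  0.11 -0.06]
```

View pics/s1.png

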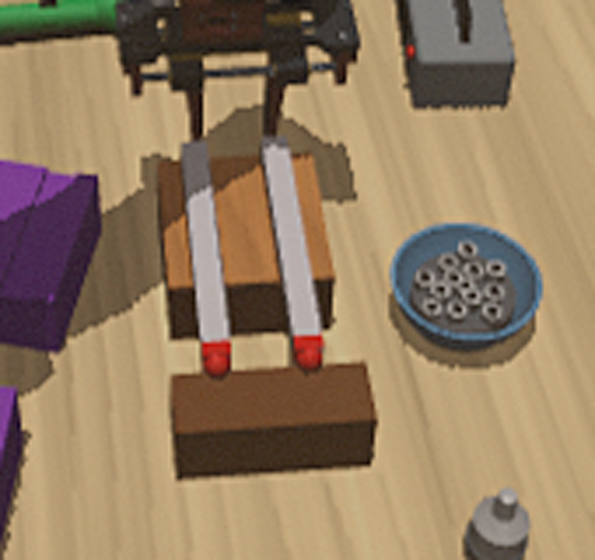

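Side view: both noses (crop (217,362) and (308,355)) are at the plain block's near edge, square, still in their slots. Pushing on by about 22 mm.

```bash
python3 -m creep '[{"claw":110,"x":-0.3,"y":0,"z":0,"ax":0,"ay":0,"az":0},{"claw":110,"x":-0.3,"y":0,"z":0,"ax":0,"ay":0,"az":0},{"claw":110,"x":-0.3,"y":0,"z":0,"ax":0,"ay":0,"az":0},{"claw":110,"x":-0.3,"y":0,"z":0,"ax":0,"ay":0,"az":0},{"claw":110,"x":-0.3,"y":0,"z":0,"ax":0,"ay":0,"az":0},{"claw":110,"x":-0.3,"y":0,"z":0,"ax":0,"ay":0,"az":0},{"claw":110,"x":-0.4,"y":0,"z":0,"ax":0,"ay":0,"az":0},{"claw":110,"x":0,"y":0,"z":0,"ax":0,"ay":0,"az":0}]'
python3 -m creep '[{"claw":110,"x":1,"y":0,"z":0,"ax":0,"ay":0,"az":0},{"claw":110,"x":2,"y":0,"z":0,"ax":0,"ay":0,"az":0},{"claw":110,"x":2,"y":0,"z":-3,"ax":0,"ay":0,"az":0},{"claw":110,"x":0,"y":0,"z":-4,"ax":0,"ay":0,"az":0},{"claw":110,"x":0,"y":0,"z":-5,"ax":0,"ay":0,"az":0},{"claw":110,"x":0,"y":0,"z":0,"ax":0,"ay":0,"az":0}]'
python3 - <<'E'
from h import *
p,d=snapshot("top");np.save("pics/top1.npy",d);P=cloud("top",d)
cv2.imwrite("pics/t1.png",cv2.resize(p[170:240,220:360,::-1],None,fx=5.5,fy=5.5,interpolation=cv2.INTER_CUBIC))
v,u=np.mgrid[:420,:560];z=P[...,2];hsv=cv2.cvtColor(p,cv2.COLOR_RGB2HSV)
for n,a,b in(("far",170,200),("near",200,225)):
    m=(v>a)&(v<b)&(u>270)&(u<345)&(d>.5)&(z>.062)&(z<.1)&(hsv[...,1]>150)&((hsv[...,0]<6)|(hsv[...,0]>174))
    q=P[m];print(n,m.sum(),q.mean(0),"min ey",(q[:,:2]@[.0558,.9984]).min(), q[:,1].min())
E
python3 go.py .443 -.352 .2 -16.8
```

```text
t: 6.7
ee_pos: [0.5916, 0.0633, 0.0886]
orientation: [0.727, 0.687, -0.0, 0.0]
wrist_force: [0.0, -0.8, -1.1]
grip_width: 0.0502
finger_force: 0.0
t: 7.3
ee_pos: [0.597, 0.1173, 0.2154]
orientation: [0.726, 0.688, 0.004, 0.002]
wrist_force: [0.0, 0.6, -0.3]
grip_width: 0.05
finger_force: 0.0
far 45 [ 0.61073607 -0.15880118  0.07852365] min ey -0.13690202338808025 -0.17130794999652335
near 47 [ 0.54593216 -0.15486362  0.07949134] min ey -0.13469696517725221 -0.1652805671437895
t 7.35 pos [0.5959 0.1161 0.2123] w 0.05015692621593476 yaw 86.85450520801781 F [ 0.65  0.24 -0.59]
tool shift cm now [-47.58 -12.71   1.07]
turn deg [  0.17  -0.39 103.65] shift cm after turn [-1.11 49.23  1.23]
```

View pics/t1.png

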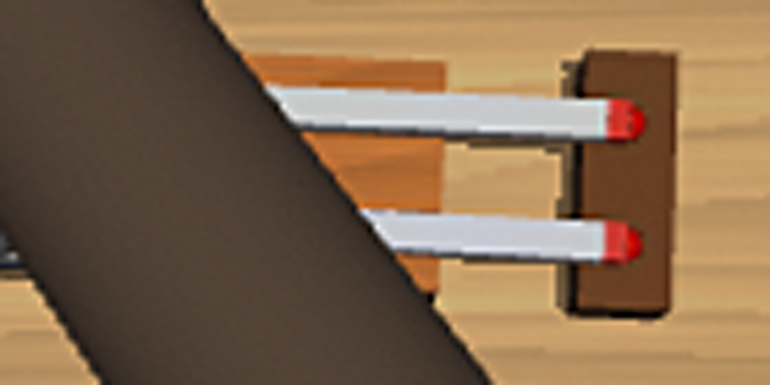

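Both noses (crop (625,120) and (625,242)) lie about 31–33 mm onto the 50 mm wide plain block and don't reach its far side. Now the bracket.

```bash
python3 -m creep '[{"claw":50,"x":-4.7,"y":-1.25,"z":0,"ax":0,"ay":0,"az":0},{"claw":50,"x":-4.7,"y":-1.25,"z":0,"ax":0,"ay":0,"az":0},{"claw":50,"x":-4.7,"y":-1.25,"z":0,"ax":0,"ay":0,"az":0},{"claw":50,"x":-4.7,"y":-1.25,"z":0,"ax":0,"ay":0,"az":0},{"claw":50,"x":-4.7,"y":-1.25,"z":0,"ax":0,"ay":0,"az":0},{"claw":50,"x":-4.7,"y":-1.25,"z":0,"ax":0,"ay":0,"az":0},{"claw":50,"x":-4.7,"y":-1.25,"z":0,"ax":0,"ay":0,"az":0},{"claw":50,"x":-4.7,"y":-1.25,"z":0,"ax":0,"ay":0,"az":0},{"claw":50,"x":-4.7,"y":-1.25,"z":0,"ax":0,"ay":0,"az":0},{"claw":50,"x":-4.7,"y":-1.25,"z":0,"ax":0,"ay":0,"az":0}]'
python3 -m creep '[{"claw":50,"x":0,"y":0,"z":0,"ax":0,"ay":0,"az":8.5},{"claw":50,"x":0,"y":0,"z":0,"ax":0,"ay":0,"az":8.5},{"claw":50,"x":0,"y":0,"z":0,"ax":0,"ay":0,"az":8.5},{"claw":50,"x":0,"y":0,"z":0,"ax":0,"ay":0,"az":8.5},{"claw":50,"x":0,"y":0,"z":0,"ax":0,"ay":0,"az":8.5},{"claw":50,"x":0,"y":0,"z":0,"ax":0,"ay":0,"az":8.5},{"claw":50,"x":0,"y":0,"z":0,"ax":0,"ay":0,"az":8.5},{"claw":50,"x":0,"y":0,"z":0,"ax":0,"ay":0,"az":8.5},{"claw":50,"x":0,"y":0,"z":0,"ax":0,"ay":0,"az":8.5},{"claw":50,"x":0,"y":0,"z":0,"ax":0,"ay":0,"az":8.5}]'
python3 -m creep '[{"claw":50,"x":0,"y":0,"z":0,"ax":0,"ay":0,"az":8.5},{"claw":50,"x":0,"y":0,"z":0,"ax":0,"ay":0,"az":8.5},{"claw":50,"x":0,"y":0,"z":0,"ax":0,"ay":0,"az":0},{"claw":50,"x":0,"y":0,"z":0,"ax":0,"ay":0,"az":0}]'
python3 go.py .443 -.353 .1 -16.8
```

```text
t: 8.35
ee_pos: [0.4422, -0.3494, 0.2076]
orientation: [0.726, 0.687, -0.0, -0.001]
wrist_force: [0.6, 0.1, -0.3]
grip_width: 0.0703
finger_force: 0.0
t: 9.35
ee_pos: [0.4431, -0.3475, 0.2074]
orientation: [1.0, 0.013, -0.001, -0.001]
wrist_force: [-0.8, 0.0, -0.0]
grip_width: 0.0702
finger_force: 0.0
t: 9.75
ee_pos: [0.4433, -0.3476, 0.2079]
orientation: [0.992, -0.13, -0.001, -0.0]
wrist_force: [-0.1, -0.1, 0.6]
grip_width: 0.0706
finger_force: 0.0
t 9.75 pos [ 0.4433 -0.3476  0.2079] w 0.07059236291626977 yaw -14.90989584239392 F [-0.08 -0.08  0.56]
tool shift cm now [ 0.13  0.53 10.79]
turn deg [-0.01  0.07  1.89] shift cm after turn [ 0.13  0.52 10.79]
```

Quick closer look from the wrist camera while correcting the yaw.

```bash
python3 -m creep '[{"claw":50,"x":0.1,"y":0.5,"z":0,"ax":0,"ay":0,"az":1.9},{"claw":50,"x":0,"y":0,"z":0,"ax":0,"ay":0,"az":0},{"claw":50,"x":0,"y":0,"z":0,"ax":0,"ay":0,"az":0}]'
python3 - <<'E'
from h import *
s=sense();p,d=snapshot("wrist")
c=camera_info("wrist");v,u=np.mgrid[:420,:560]
a=(u-c["cx"])/c["fx"];b=(v-c["cy"])/c["fy"];r=np.hypot(a,b)+1e-9;k=np.tan(r)/r
P=np.stack([a*k*d,-b*k*d,-d],-1)
T=c["tool_from_camera"];Q=P@T[:3,:3].T+T[:3,3]
W=Q@R.from_quat(s["orientation"]).as_matrix().T+s["ee_pos"]
m=(d>.05)&(abs(W[...,2]-.0245)<.006)&(np.hypot(W[...,0]-.443,W[...,1]+.353)<.08)&(r<1.3)
q=W[m].astype(np.float32);rc=cv2.minAreaRect(q[:,:2]);print(m.sum(),rc,q[:,2].mean(),np.round(cv2.boxPoints(rc),3))
p=p.copy();p[m]=[0,255,0];cv2.imwrite("pics/w2.png",p[:,:,::-1])
E
python3 go.py .443 -.353 .1 -16.8
```

```text
t: 10.05
ee_pos: [0.4428, -0.3535, 0.2085]
orientation: [0.989, -0.148, -0.0, -0.0]
wrist_force: [-0.0, -0.1, 0.3]
grip_width: 0.0707
finger_force: 0.0
t 10.1 pos [ 0.4429 -0.3534  0.2085] w 0.07058191634182955 yaw -17.068049239918125 F [ 0.33 -0.37 -0.28]
tool shift cm now [ 0.   -0.04 10.85]
turn deg [-0.    0.01 -0.27] shift cm after turn [ 0.   -0.04 10.85]Traceback (most recent call last):
  File "<stdin>", line 9, in <module>
cv2.error: OpenCV(4.12.0) /io/opencv/modules/imgproc/src/convhull.cpp:143: error: (-215:Assertion failed) total >= 0 && (depth == CV_32F || depth == CV_32S) in function 'convexHull'
```

The wrist camera cannot see the TCP (hidden below its view). The two overhead measurements agree within 2 mm, well inside the jaw opening, so I'll descend and grip.

```bash
python3 -m creep '[{"claw":50,"x":0,"y":0,"z":3,"ax":0,"ay":0,"az":0},{"claw":50,"x":0,"y":0,"z":3,"ax":0,"ay":0,"az":0},{"claw":50,"x":0,"y":0,"z":3,"ax":0,"ay":0,"az":0},{"claw":50,"x":0,"y":0,"z":3,"ax":0,"ay":0,"az":0},{"claw":50,"x":0,"y":0,"z":3,"ax":0,"ay":0,"az":0},{"claw":50,"x":0,"y":0,"z":2,"ax":0,"ay":0,"az":0},{"claw":50,"x":0,"y":0,"z":1,"ax":0,"ay":0,"az":0},{"claw":50,"x":0,"y":0,"z":0.1,"ax":0,"ay":0,"az":0},{"claw":50,"x":0,"y":0,"z":0,"ax":0,"ay":0,"az":0}]'
python3 -m creep '[{"claw":120,"x":0,"y":0,"z":0,"ax":0,"ay":0,"az":0},{"claw":150,"x":0,"y":0,"z":0,"ax":0,"ay":0,"az":0},{"claw":165,"x":0,"y":0,"z":0,"ax":0,"ay":0,"az":0},{"claw":180,"x":0,"y":0,"z":0,"ax":0,"ay":0,"az":0},{"claw":200,"x":0,"y":0,"z":0,"ax":0,"ay":0,"az":0},{"claw":255,"x":0,"y":0,"z":0,"ax":0,"ay":0,"az":0},{"claw":255,"x":0,"y":0,"z":0,"ax":0,"ay":0,"az":0},{"claw":255,"x":0,"y":0,"z":0,"ax":0,"ay":0,"az":0}]' 15
python3 go.py .443 -.353 .025 -16.8
```

```text
t: 11.0
ee_pos: [0.4434, -0.3534, 0.0283]
orientation: [0.989, -0.149, 0.0, 0.0]
wrist_force: [0.3, 0.0, -0.4]
grip_width: 0.0706
finger_force: 0.0
t: 11.8
ee_pos: [0.4431, -0.3532, 0.0278]
orientation: [0.989, -0.149, 0.0, 0.0]
wrist_force: [-1.7, 0.4, 2.1]
grip_width: 0.0303
finger_force: 15.0
t 11.8 pos [ 0.4431 -0.3532  0.0278] w 0.030305995055619466 yaw -17.090945837684945 F [-1.67  0.43  2.1 ]
tool shift cm now [-0.01 -0.02  0.28]
turn deg [ 0.   -0.01 -0.29] shift cm after turn [-0.01 -0.02  0.28]
```

```bash
python3 -m creep '[{"claw":255,"x":0,"y":0,"z":-1,"ax":0,"ay":0,"az":0},{"claw":255,"x":0,"y":0,"z":-2,"ax":0,"ay":0,"az":0},{"claw":255,"x":0,"y":0,"z":-3,"ax":0,"ay":0,"az":0},{"claw":255,"x":0,"y":0,"z":-3,"ax":0,"ay":0,"az":0},{"claw":255,"x":0,"y":0,"z":-3,"ax":0,"ay":0,"az":0},{"claw":255,"x":0,"y":0,"z":-3,"ax":0,"ay":0,"az":0},{"claw":255,"x":0,"y":0,"z":-2,"ax":0,"ay":0,"az":0},{"claw":255,"x":0,"y":0,"z":-1,"ax":0,"ay":0,"az":0},{"claw":255,"x":0,"y":0,"z":0,"ax":0,"ay":0,"az":-7},{"claw":255,"x":0,"y":0,"z":0,"ax":0,"ay":0,"az":-6.9}]' 20
python3 go.py .5828 -.0997 .2 -3.2
```

```text
t: 12.8
ee_pos: [0.4428, -0.3531, 0.2078]
orientation: [1.0, -0.025, -0.0, 0.0]
wrist_force: [-0.3, -0.3, -1.5]
grip_width: 0.0301
finger_force: 20.0
t 12.8 pos [ 0.4428 -0.3531  0.2078] w 0.030061383003361745 yaw -2.9096135758878776 F [-0.34 -0.29 -1.49]
tool shift cm now [ 12.69 -26.01   0.77]
turn deg [0.01 0.   0.29] shift cm after turn [ 12.56 -26.08   0.78]
```

```bash
python3 -m creep '[{"claw":255,"x":0.6,"y":-1.3,"z":0,"ax":0,"ay":0,"az":0.3},{"claw":255,"x":1.4,"y":-3,"z":0,"ax":0,"ay":0,"az":0},{"claw":255,"x":1.6,"y":-3.2,"z":0,"ax":0,"ay":0,"az":0},{"claw":255,"x":1.6,"y":-3.2,"z":0,"ax":0,"ay":0,"az":0},{"claw":255,"x":1.6,"y":-3.2,"z":0,"ax":0,"ay":0,"az":0},{"claw":255,"x":1.6,"y":-3.2,"z":0,"ax":0,"ay":0,"az":0},{"claw":255,"x":1.5,"y":-3.2,"z":0,"ax":0,"ay":0,"az":0},{"claw":255,"x":1.4,"y":-3,"z":0,"ax":0,"ay":0,"az":0},{"claw":255,"x":0.8,"y":-1.9,"z":0,"ax":0,"ay":0,"az":0},{"claw":255,"x":0.4,"y":-0.8,"z":0,"ax":0,"ay":0,"az":0}]'
python3 -m creep '[{"claw":255,"x":0,"y":0,"z":3,"ax":0,"ay":0,"az":0},{"claw":255,"x":0,"y":0,"z":3,"ax":0,"ay":0,"az":0},{"claw":255,"x":0,"y":0,"z":1.5,"ax":0,"ay":0,"az":0},{"claw":255,"x":0,"y":0,"z":0,"ax":0,"ay":0,"az":0},{"claw":255,"x":0,"y":0,"z":0,"ax":0,"ay":0,"az":0}]'
python3 go.py .5828 -.0997 .1085 -3.2
python3 - <<'E'
from h import *
p,d=snapshot("side");np.save("pics/s2.npy",d)
cv2.imwrite("pics/s2.png",cv2.resize(p[160:300,250:370,::-1],None,fx=4.2,fy=4.2,interpolation=cv2.INTER_CUBIC))
E
```

```text
t: 13.8
ee_pos: [0.5839, -0.0985, 0.2071]
orientation: [1.0, -0.029, -0.0, -0.001]
wrist_force: [-0.1, -0.6, -0.8]
grip_width: 0.0297
finger_force: 20.0
t: 14.3
ee_pos: [0.5837, -0.1018, 0.1332]
orientation: [1.0, -0.031, 0.0, 0.0]
wrist_force: [0.3, -0.1, -0.7]
grip_width: 0.0303
finger_force: 20.0
t 14.3 pos [ 0.5837 -0.1018  0.1332] w 0.030322558446624376 yaw -3.532498654487223 F [ 0.31 -0.08 -0.73]
tool shift cm now [-0.11 -0.21  2.47]
turn deg [ 0.   -0.01 -0.33] shift cm after turn [-0.11 -0.21  2.47]
```

View pics/s2.png

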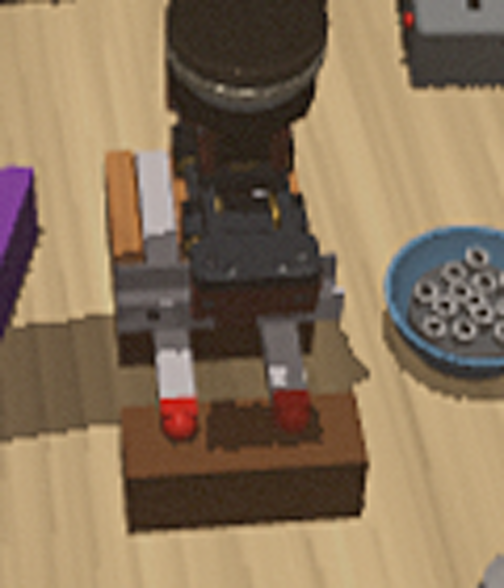

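Side crop: the bracket hangs level above the tubes, its ends at about (118,328) and (343,317), noses at (178,418) and (292,408). Checking the ends against the tubes' midline.

Run:
```python
from h import *
k=lambda a,b:(250+(a+.5)/4.2-.5,160+(b+.5)/4.2-.5)
q=plane("side",[k(118,328),k(343,317)],.1054);print(np.round(q,4))
ex=np.array([.9984,-.0558]);ey=np.array([.0558,.9984])
print("ex",q[:,:2]@ex,"ey",q[:,:2]@ey)
t=plane("side",[k(178,436),k(293,428)],.070);print("noses",t,t[:,:2]@ex,t[:,:2]@ey)
e=plane("side",[k(122,402),k(362,396)],.06);print("plain edge",e[:,:2]@ex,e[:,:2]@ey)
```

```text
[[ 0.5144 -0.1082  0.1054]
 [ 0.6453 -0.1182  0.1054]]
ex [0.51966059 0.650823  ] ey [-0.07935746 -0.08203623]
noses [[ 0.54166059 -0.16353079  0.07      ]
 [ 0.60818936 -0.16708685  0.07      ]] [0.54991895 0.6165397 ] [-0.13304448 -0.13288255]
plain edge [0.52004463 0.66185498] [-0.09900727 -0.10628261]
```

```bash
python3 -m creep '[{"claw":255,"x":-0.1,"y":-0.1,"z":0.5,"ax":0,"ay":0,"az":-0.3},{"claw":255,"x":0,"y":0,"z":0.5,"ax":0,"ay":0,"az":0},{"claw":255,"x":0,"y":0,"z":0.5,"ax":0,"ay":0,"az":0},{"claw":255,"x":0,"y":0,"z":0.4,"ax":0,"ay":0,"az":0},{"claw":255,"x":0,"y":0,"z":0.2,"ax":0,"ay":0,"az":0},{"claw":255,"x":0,"y":0,"z":0.1,"ax":0,"ay":0,"az":0},{"claw":255,"x":0,"y":0,"z":0.1,"ax":0,"ay":0,"az":0},{"claw":255,"x":0,"y":0,"z":0,"ax":0,"ay":0,"az":0},{"claw":255,"x":0,"y":0,"z":0,"ax":0,"ay":0,"az":0}]'
python3 go.py .5828 -.0997 .1078 -3.2
```

```text
t: 15.25
ee_pos: [0.5827, -0.1003, 0.1098]
orientation: [1.0, -0.028, 0.0, 0.0]
wrist_force: [-0.3, -0.0, -0.2]
grip_width: 0.03
finger_force: 20.0
t 15.25 pos [ 0.5827 -0.1003  0.1098] w 0.029979063967861458 yaw -3.1950151702647207 F [-0.32 -0.02 -0.2 ]
tool shift cm now [ 0.01 -0.06  0.2 ]
turn deg [ 0.   -0.01  0.  ] shift cm after turn [ 0.01 -0.06  0.2 ]
```

```bash
python3 -m creep '[{"claw":255,"x":0,"y":0,"z":0.1,"ax":0,"ay":0,"az":0},{"claw":255,"x":0,"y":0,"z":0,"ax":0,"ay":0,"az":0},{"claw":255,"x":0,"y":0,"z":0,"ax":0,"ay":0,"az":0}]'
python3 -m creep '[{"claw":255,"x":0,"y":0,"z":0.1,"ax":0,"ay":0,"az":0},{"claw":255,"x":0,"y":0,"z":0,"ax":0,"ay":0,"az":0},{"claw":255,"x":0,"y":0,"z":0,"ax":0,"ay":0,"az":0}]'
```

```text
t: 15.55
ee_pos: [0.5826, -0.1003, 0.1086]
orientation: [1.0, -0.028, 0.0, 0.0]
wrist_force: [-0.2, -0.2, -0.6]
grip_width: 0.0299
finger_force: 20.0
t: 15.85
ee_pos: [0.5827, -0.1002, 0.1078]
orientation: [1.0, -0.028, 0.0, 0.0]
wrist_force: [-0.2, -0.6, 1.5]
grip_width: 0.0301
finger_force: 20.0
```

```bash
python3 -m creep '[{"claw":255,"x":0,"y":0,"z":0.04,"ax":0,"ay":0,"az":0},{"claw":255,"x":0,"y":0,"z":0,"ax":0,"ay":0,"az":0},{"claw":255,"x":0,"y":0,"z":0,"ax":0,"ay":0,"az":0}]'
```

```text
t: 16.15
ee_pos: [0.5828, -0.1003, 0.1078]
orientation: [1.0, -0.028, 0.0, 0.0]
wrist_force: [-1.7, -0.0, 5.9]
grip_width: 0.0295
finger_force: 20.0
```

Contact is firm (5.9 N). Releasing gently and rising.

```bash
python3 -m creep '[{"claw":165,"x":0,"y":0,"z":0,"ax":0,"ay":0,"az":0},{"claw":155,"x":0,"y":0,"z":0,"ax":0,"ay":0,"az":0},{"claw":140,"x":0,"y":0,"z":0,"ax":0,"ay":0,"az":0},{"claw":120,"x":0,"y":0,"z":0,"ax":0,"ay":0,"az":0},{"claw":100,"x":0,"y":0,"z":0,"ax":0,"ay":0,"az":0},{"claw":100,"x":0,"y":0,"z":0,"ax":0,"ay":0,"az":0}]' 3
python3 -m creep '[{"claw":100,"x":0,"y":0,"z":-1,"ax":0,"ay":0,"az":0},{"claw":100,"x":0,"y":0,"z":-2,"ax":0,"ay":0,"az":0},{"claw":100,"x":0,"y":0,"z":-4,"ax":0,"ay":0,"az":0},{"claw":100,"x":0,"y":0,"z":-4,"ax":0,"ay":0,"az":0},{"claw":100,"x":0,"y":4,"z":-2,"ax":0,"ay":0,"az":0},{"claw":100,"x":-1,"y":4.5,"z":0,"ax":0,"ay":0,"az":0},{"claw":100,"x":-2,"y":4.5,"z":0,"ax":0,"ay":0,"az":0},{"claw":100,"x":-2,"y":4.5,"z":0,"ax":0,"ay":0,"az":0},{"claw":100,"x":-2,"y":4.5,"z":0,"ax":0,"ay":0,"az":0},{"claw":100,"x":-2,"y":4.5,"z":0,"ax":0,"ay":0,"az":0}]'
python3 -m creep '[{"claw":100,"x":-2,"y":4.5,"z":0,"ax":0,"ay":0,"az":0},{"claw":100,"x":-2,"y":4,"z":0,"ax":0,"ay":0,"az":0},{"claw":100,"x":0,"y":0,"z":0,"ax":0,"ay":0,"az":0},{"claw":100,"x":0,"y":0,"z":0,"ax":0,"ay":0,"az":0}]'
python3 - <<'E'
from h import *
p,d=snapshot("top");P=cloud("top",d)
cv2.imwrite("pics/t3.png",cv2.resize(p[170:240,220:360,::-1],None,fx=5.5,fy=5.5,interpolation=cv2.INTER_CUBIC))
v,u=np.mgrid[:420,:560];z=P[...,2]
m=(v>160)&(v<245)&(u>280)&(u<340)&(d>.5)&(z>.09)&(z<.115);q=P[m][:,:2].astype(np.float32);r=cv2.minAreaRect(q);c=np.array(r[0])
print(m.sum(),r,"ex",c@[.9984,-.0558],"ey",c@[.0558,.9984],P[m][:,2].max())
E
```

```text
t: 16.75
ee_pos: [0.5826, -0.1002, 0.1072]
orientation: [1.0, -0.028, -0.0, -0.0]
wrist_force: [0.3, 1.4, 0.6]
grip_width: 0.0534
finger_force: 0.0
t: 17.75
ee_pos: [0.4769, -0.3614, 0.2383]
orientation: [1.0, -0.028, 0.0, 0.0]
wrist_force: [0.5, -0.5, -0.3]
grip_width: 0.0532
finger_force: 0.0
t: 18.15
ee_pos: [0.4325, -0.4433, 0.2377]
orientation: [1.0, -0.029, 0.0, -0.0]
wrist_force: [0.5, 1.3, 0.0]
grip_width: 0.0534
finger_force: 0.0
142 ((0.581771731376648, -0.10106134414672852), (0.03032458946108818, 0.129621222615242), 86.9494400024414) ex 0.5864801196098328 ey -0.0684367833852768 0.11301340942853111
```

View pics/t3.png

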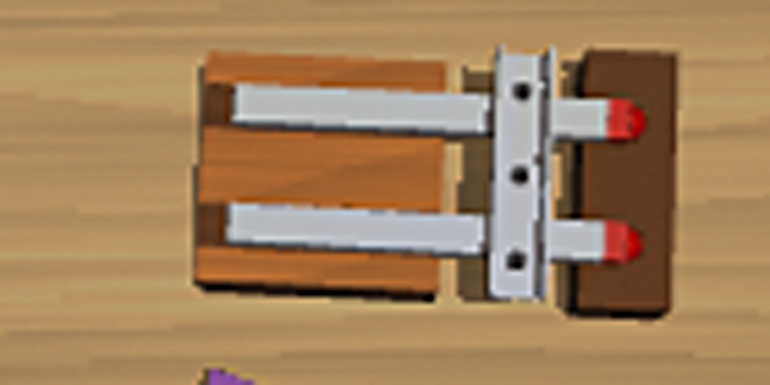

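The bracket (centre at crop (520,175)) sits within about 1 mm of the gap's middle and of the tubes' midline, square to under 0.2°. The noses at (625,120) and (625,242) are well onto the plain block.

```bash
python3 -c "from plant import *;print(sign_off())"
```

```text
the job is handed in; nothing more can be done
None
```

The job is handed in at about 18 s of robot time: both noses lie about 32 mm onto the plain block, and the bracket sits flat and square across the tubes, within about 1.5 mm of the middle of the gap and of even ends by the overhead camera.

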